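# Seat a collet chuck in the tightening fixture and lock it

## Task

The steel collet chuck is lying slantwise in its cradle. Stand it upright in the tightening fixture, taper down, lowering it in gently (not dropping it) until its flange rests flat on the block, and then slide the forked keeper fully home over the flange to lock it. Do not knock the oil can about.

Things in the scene. Friction and masses are not known exactly. Their poses are not given: they have to be found in the camera images.
- chuck_nut (a point): Collet chuck, steel, round, 130 mm long, 0.5 kg. Point on its axis at mid-length of its dark slotted nut (diameter 40, length 30 mm): grip here. z axis runs along the chuck, from taper to nut end (15 mm away). At the start it rests loosely in the cradle, axis at 45 degrees, nut end up and roughly towards the robot, taper down and away; it lifts out straight up or along its axis.
- chuck_flange (a point): Point on the chuck's axis at the underside of its flange, 61 mm from chuck_nut; same axes. When seated it coincides with socket_mouth. Along z from here: taper from 0 (diameter 32) to -48 mm (diameter 18), stud of diameter 12 to -54; flange of diameter 56 from 0 to 16, body of diameter 36 to 46, nut of diameter 40 to 76 mm.
- chuck: The whole collet chuck; its origin and axes are those of chuck_flange.
- socket_mouth (a point): Fixed bench fixture: grey block 82 x 82 mm, flat top 70 mm above the bench. Point: centre of the mouth of its vertical tapered socket, at that level; mouth diameter 33 mm, matching the taper with 0.6 mm play all round, open below for the stud; ground and oiled. x axis is level: the way the keeper slides home. The keeper's deck is on the -x side (60 mm wide, 86 mm high; rails 94 mm high).
- knob_grip (a point): Upright knob of the keeper, diameter 18 mm, 94 to 138 mm above the bench; point on its axis at 122 mm. Keeper: forked plate 6 mm thick, underside at 88 mm, 2 mm above a seated flange (a higher flange stops it), prongs 41 mm apart. Moves with the keeper: 112 mm to the -x side of socket_mouth when withdrawn, 62 mm when home.
- keeper (a joint): Slide of the keeper in m: 0 fully withdrawn, 0.05 fully home (end stop) with its prongs over the flange. Starts between 0 and 0.006; friction about 2 N; stays where it is left.
- cradle_rest (a point): Fixed dark cradle, base 120 x 80 x 10 mm. Point 68 mm above the bench where chuck_flange lies at the start. x axis is level and points the way the taper points (away from the robot).
- oil_can: Green oil can with a bent spout, 64 x 84 x 192 mm, standing between and behind cradle and fixture; origin at the centre of its underside. Leave it alone.

How it is judged:
On the way, in this order (a step that is already met when the one before it is completed fails the run):
1. the chuck stands upright, fully seated in the socket, with the keeper still withdrawn (horizontal distance between chuck_flange and socket_mouth below 0.003 m and distance between chuck_flange and socket_mouth below 0.004 m and angle between chuck_flange's own z axis and vertical below 0.035 rad and value of joint keeper below 0.012 m), for 0.2 s.
2. the keeper is fully home over the flange (horizontal distance between chuck_flange and socket_mouth below 0.003 m and distance between chuck_flange and socket_mouth below 0.004 m and angle between chuck_flange's own z axis and vertical below 0.035 rad and value of joint keeper above 0.046 m), for 0.2 s.
At the end, for the whole second after the job is handed in: The chuck stands upright (within 2 degrees) with its flange on the block (flange point within 3 mm sideways and 4 mm in all of the socket mouth), at rest, and the keeper is home (slide over 46 of 50 mm) (all of step 2 and linear speed of chuck below 0.02 m/s); the robot touches nothing.
It fails at once if the chuck is dropped into the socket (faster than 0.4 m/s there) (horizontal distance between chuck_flange and socket_mouth below 0.015 m and distance between chuck_flange and socket_mouth below 0.06 m and linear speed of chuck above 0.4 m/s).
It fails at once if the oil can is pushed more than 30 mm or knocked over (distance of oil_can from where it was at the start of the episode above 0.03 m or angle between oil_can's own z axis and vertical above 0.5 rad).
It also fails if it takes over 50 s, if anything falls off the work surface, if the arm or the gripper's body presses on something with over 40 N, if the wrist force passes 120 N, or if a joint passes its speed limit or range.

## Robot

A 7-joint arm with a two-finger parallel gripper is mounted at the origin on the work surface; the furniture and walls round the work are solid. World frame = base frame: x ahead of the robot, y to its left, z up, the work surface at z = 0. Lengths are in m, angles in rad, forces in N, time in s.
With the tool pointing down it reaches from about 0.425 to 0.875 m from the base axis. Payload 4.7 kg.
Tool frame: the origin (TCP) lies midway between the tips of the shut fingers; the grasp point (between the pads) lies 19 mm behind it; x points along the fingers, z is the direction in which the jaws open and shut, and the axes are right-handed (so a half turn about x gives the same grasp; the last joint's range is limited). The gripper opens to 87 mm and grips with 3 to 60 N. Pads are 19 mm wide; open, the fingers measure 117 mm over their backs; the gripper's body (75 mm by 190 mm) begins 51 mm behind the grasp point.
Start: joints at [-1.289, 0.321, -0.07, 1.45, 0.023, 1.371, -0.057], TCP at [0.172, 0.627, 0.223] pointing down, gripper open.
Joint ranges: [-2.86, 2.86], [-0.3, 2.09], [-1.38, 1.24], [0.06, 2.45], [-1.56, 4.7], [0.09, 2.05], [-2.69, 2.69]. Speed limits (rad/s): [2.57, 2.57, 3.14, 3.14, 3.14, 3.14, 3.14].

## Interface

Orientations are given as a rotation vector (axis times angle).
In Python, from bench import ctrl, vision, close_job gives the robot as it stands. The module is installed in compiled form; this text tells all that it offers.
- The arm moves only by the tool servo_tool, never from a script. Its argument "commands" is a list that holds one entry, the list of rows, each a list of 7 numbers: the turn, a rotation vector about the tool's x, y, z in degrees, then the shift along the tool's x, y, z in mm, then the finger opening in mm, from 0 to 87. In form: [[[wx, wy, wz, x, y, z, grip], ...]]. A call has 1 to 5 rows; each row is the pose to reach, as a shift and turn from the pose commanded when the call began, along the tool's axes at that moment; what a row does not reach only later rows make up. A row lasts 1/8 s, in which the tool goes at most 62.5 mm and 10.7 degrees, less where a joint would pass 70% of its speed; a pose out of reach is approached as far as the arm can. A call with a gripper value outside its range is refused whole. The fingers move at their own pace and stop on an object; "newtons" is the grip in N (left out, the last holds). Time passes only in rows, so rows that repeat a pose let the fingers close. It gives the time, the measured TCP pose, the force and the opening at its end, in the units of the state.
- ctrl.get_state(): the state, without advancing time (a new reading comes with each control period).
- vision.get_image(name): name is "scene" or "top" or "wrist"; returns the picture (384x512x3 uint8, red, green, blue); there is no depth.
- vision.camera_info(name): a dict with "fov_y" (degrees; the focal length in pixels is half the picture's height over the tangent of half this angle, whatever the lens; pixels are square), "cx", "cy" (the principal point, pixels), "pose" (4x4, takes a point from camera to world coordinates). Camera axes: x right, y down, z forward; pixel columns grow to the right and rows downward; lengths in m; the calibration is good to about 2 mm. A picture is of the moment at which its call begins: read the wrist's pose just before it. camera_info takes no time and is no camera call; for the wrist camera it gives the pose at the moment of the call.
- close_job(): hands the job in, once; it reports no verdict.
The state is a dict: "time": time; "joint_positions": joint angles; "qd": joint speeds; "joint_torque": joint torques, N m; "position": TCP position; "tool_rot": TCP orientation; "ft_force": force on the tool from outside, world axes, zero at the start; "torque": the same for the moment, N m; "grip_width": opening from 0.0 (shut) to 1.0 (fully open).
Only numpy, scipy, OpenCV 4.12 (cv2) and the standard library are available. Lean on these libraries where they do the work, as an engineer would, in place of code of your own. Each camera call takes 0.05 s, during which the arm holds its last target. There are 200 camera calls.

## Working session

There is one attempt and no reset: what is moved stays moved. The work goes in short steps, Python scripts to look and compute and a tool call to move; the robot and the scene stay as the last step left them, time stands still between calls to the robot, and variables do not carry over. Pictures are saved under pics/ and viewed, about 8 in all and at most 12, crops included, and the job is handed in when it is done.

Besides the shell and the picture viewer there is one more tool, called after "Request:" in YAML: its name, and indented under it one key for each argument. servo_tool: Moves the arm, as the interface text tells. Its arguments: {"type":"object","properties":{"commands":{"type":"array"},"newtons":{"type":"number"}},"required":["commands"]}

```bash
mkdir -p pics
cat > h.py <<'E'
import numpy as np, cv2
from bench import ctrl, vision, close_job
from scipy.spatial.transform import Rotation as R
def K(n):
    i=vision.camera_info(n); f=192/np.tan(np.radians(i['fov_y'])/2); return f,i['cx'],i['cy'],np.array(i['pose'])
def ray(c,u,v):
    f,cx,cy,T=c; d=T[:3,:3]@np.array([(u-cx)/f,(v-cy)/f,1]); return T[:3,3],d/np.linalg.norm(d)
def plane(c,u,v,z):
    o,d=ray(c,u,v); return o+d*(z-o[2])/d[2]
def proj(c,p):
    f,cx,cy,T=c; q=T[:3,:3].T@(np.asarray(p)-T[:3,3]); return np.array([cx+f*q[0]/q[2],cy+f*q[1]/q[2]])
def tri(c1,p1,c2,p2):
    a,d=ray(c1,*p1); b,e=ray(c2,*p2)
    s=np.linalg.lstsq(np.stack([d,-e],1),b-a,rcond=None)[0]; P=a+d*s[0];Q=b+e*s[1]; return (P+Q)/2,np.linalg.norm(P-Q)
def snap(n,fn):
    c=K(n); im=vision.get_image(n)[:,:,::-1].copy(); cv2.imwrite('pics/'+fn,im); return c,im
def st():
    s=ctrl.get_state(); return s,np.array(s['position']),R.from_rotvec(s['tool_rot'])
E
python3 - <<'E'
from h import *
np.set_printoptions(precision=4,suppress=True)
s,p,r=st(); print(s); print(r.as_matrix())
for n in('scene','top','wrist'):
    c,im=snap(n,n+'0.png'); print(n,c)
a=cv2.imread('pics/scene0.png');b=cv2.imread('pics/top0.png')
E
```

```text
{'time': 0.0, 'joint_positions': array([-1.2889,  0.3218, -0.0701,  1.4517,  0.0226,  1.3708, -0.0569]), 'qd': array([ 0.0008, -0.001 ,  0.0001,  0.0003,  0.0004, -0.0005, -0.0001]), 'joint_torque': array([  0.0005, -49.127 ,  -0.4039, -31.2535,  -0.064 ,   0.0434,
         0.0002]), 'position': array([0.1719, 0.6263, 0.2215]), 'tool_rot': array([-1.011 ,  1.3255,  1.0089]), 'ft_force': array([ 0.1429, -0.1928, -0.6006]), 'torque': array([0.0298, 0.0269, 0.0161]), 'grip_width': 1.000224662077763}
[[-0.0004 -0.9644  0.2646]
 [-0.0018  0.2646  0.9644]
 [-1.     -0.0001 -0.0019]]
scene (np.float64(354.1321898914105), 262.0280732365256, 191.96480425666073, array([[ 0.6457, -0.2783,  0.7111, -0.033 ],
       [-0.7634, -0.2555,  0.5932, -0.5105],
       [ 0.0166, -0.9259, -0.3774,  0.4542],
       [ 0.    ,  0.    ,  0.    ,  1.    ]]))
top (np.float64(441.87925573515713), 249.53136307355854, 194.05500568558904, array([[ 0.0153, -0.9963,  0.0845,  0.4815],
       [-0.9996, -0.0173, -0.023 ,  0.0264],
       [ 0.0243, -0.0841, -0.9962,  1.0298],
       [ 0.    ,  0.    ,  0.    ,  1.    ]]))
wrist (np.float64(264.89130512116515), 255.97969105944043, 193.1704916714902, array([[ 0.2647,  0.9231,  0.279 ,  0.0949],
       [ 0.9643, -0.2526, -0.0791,  0.6467],
       [-0.0026,  0.29  , -0.957 ,  0.384 ],
       [ 0.    ,  0.    ,  0.    ,  1.    ]]))
```

View pics/scene0.png

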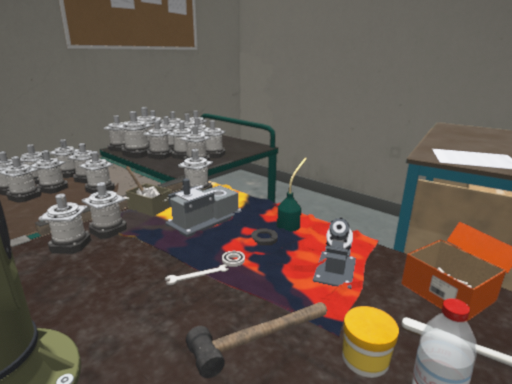

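View pics/top0.png

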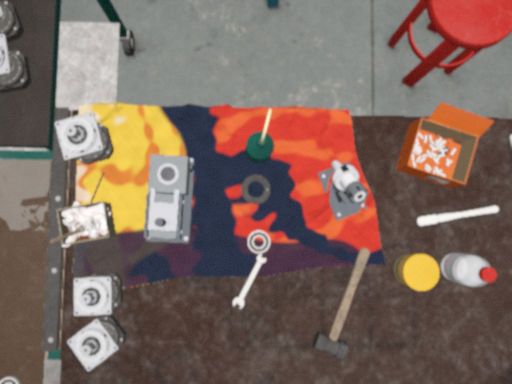

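The scene view shows the fixture at about (203,207), the chuck at (340,240) and the can at (289,212). In the top view the socket is at about (168,173), with the keeper deck on the robot side; the chuck is at (350,182) and the can at (260,146). Next I'll look at enlarged crops.

Run:
```python
from h import *
a=cv2.imread('pics/scene0.png');b=cv2.imread('pics/top0.png')
def cr(im,x,y,w,h): return cv2.resize(im[y:y+h,x:x+w],(400,300),interpolation=cv2.INTER_CUBIC)
m=np.vstack([np.hstack([cr(a,160,175,80,60),cr(a,300,205,80,60)]),np.hstack([cr(b,105,150,133,100),cr(b,310,150,80,60)])])
cv2.imwrite('pics/m.png',m)
```

```text
(no output)
```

View pics/m.png

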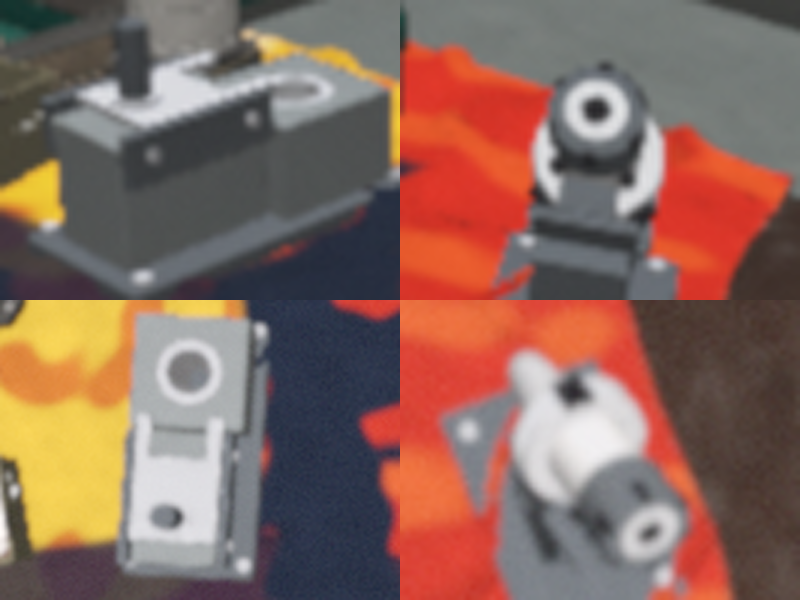

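Run:
```python
from h import *
np.set_printoptions(precision=4,suppress=True)
S=K('scene');T=K('top')
nut=tri(S,(339.4,227),T,(360,196.4)); print('nut end',nut, 'z exp .1217', plane(T,360,196.4,.1217),plane(S,339.4,227,.1217))
soc=tri(S,(220,192.8),T,(167.8,174)); print('sock',soc,plane(T,167.8,174,.07),plane(S,220,192.8,.07))
kn=tri(S,(186,179.4),T,(160.2,222.1)); print('knobtop',kn,plane(T,160.2,222.1,.138),plane(S,186,179.4,.138))
# axis: taper/flange white region in top
stud=plane(T,335,163.5,.045); print('taper',stud, plane(T,340,174,.075))
# fixture edges, top: block left/right edges
b=cv2.imread('pics/top0.png')
for u,v in((105+132/3.008,150+17/3.008),(105+250/3.008,150+20/3.008),(105+245/3.008,150+130/3.008)): print(plane(T,u,v,.07))
can=plane(T,260,146,.1); print('can',can)
```

```text
nut end (array([ 0.5575, -0.2236,  0.1211]), np.float64(0.0007397053202915874)) z exp .1217 [ 0.5576 -0.2238  0.1217] [ 0.5561 -0.2239  0.1217]
sock (array([0.6056, 0.1816, 0.0686]), np.float64(0.004948224599507784)) [0.6037 0.1831 0.07  ] [0.6051 0.1774 0.07  ]
knobtop (array([0.4968, 0.1849, 0.1378]), np.float64(0.0020993168383855324)) [0.4976 0.1842 0.138 ] [0.4959 0.1854 0.138 ]
taper [ 0.6377 -0.1885  0.045 ] [ 0.61   -0.1929  0.075 ]
[0.6433 0.2255 0.07  ]
[0.6427 0.14   0.07  ]
[0.5624 0.1414 0.07  ]
can [ 0.6636 -0.0158  0.1   ]
```

```bash
cat >> h.py <<'E'
CMD='cmd.npz'
def tool(jaw_az,tilt=0,h_az=None):
    # tool x = cos(tilt)*down + sin(tilt)*h ; jaws horizontal, perpendicular to h ; jaw_az in deg
    j=np.radians(jaw_az); z=np.array([np.cos(j),np.sin(j),0]); h=np.cross([0,0,1],z); t=np.radians(tilt)
    x=np.array([0,0,-1])*np.cos(t)+h*np.sin(t); return R.from_matrix(np.stack([x,np.cross(z,x),z],1))
def go(P,Rt,p=None,r=None):
    if p is None: s,p,r=st()
    w=np.degrees((r.inv()*Rt).as_rotvec()); d=r.inv().apply(np.asarray(P)-p)*1e3
    print('turn',w.round(2),'shift',d.round(1))
E
python3 - <<'E'
from h import *
s,p,r=st()
R1=tool(30); go([.45,.33,.30],R1)
R2=tool(-30); go([.55,-.05,.32],R2,np.array([.45,.33,.30]),R1)
R3=tool(-66); go([.55,-.22,.28],R3,np.array([.55,-.05,.32]),R2)
E
```

```text
turn [ 4.466e+01 -8.000e-02  4.000e-02] shift [ -77.9 -346.6 -212.4]
turn [60.  0.  0.] shift [ -20.  -379.1 -103.4]
turn [36.  0.  0.] shift [  40.  -147.2   85. ]
```

Request:
servo_tool:
  commands:
    - [[22,0,0,-78,-170,-105,87],[44.7,0,0,-78,-347,-212,87],[44.7,0,0,-78,-347,-212,87],[44.7,0,0,-78,-347,-212,87],[44.7,0,0,-78,-347,-212,87]]

```text
time: 0.78
position: [0.3821, 0.4027, 0.2847]
tool_rot: [-0.408, 1.532, 0.408]
ft_force: [0.9, -0.0, -0.2]
grip_width: 0.996
```

Run:
```python
from h import *
s,p,r=st();print(s['time'],p,r.as_matrix().round(3),s['joint_positions'])
```

```text
0.775 [0.38205593 0.40273924 0.28470058] [[ 0.    -0.497  0.868]
 [ 0.     0.868  0.497]
 [-1.     0.     0.   ]] [-1.03109075  0.09259685  0.18521164  1.60109089 -0.01725125  1.44926773
 -0.32392973]
```

Request:
servo_tool:
  commands:
    - [[12,0,0,-20,-180,-50,87],[24,0,0,-30,-470,-80,87],[36,0,0,-35,-470,-80,87],[48,0,0,-35,-470,-80,87],[60,0,0,-35,-470,-80,87]]

```text
time: 1.4
position: [0.4869, 0.1097, 0.3079]
tool_rot: [0.33, 1.545, -0.329]
ft_force: [0.4, 0.1, -0.1]
grip_width: 1.003
```

Run:
```python
from h import *
s,p,r=st();print(s['time'],p,r.as_matrix().round(3),s['joint_positions'])
go([.55,-.22,.28],tool(-66))
```

```text
1.4 [0.48685719 0.10971935 0.30791763] [[ 0.     0.408  0.913]
 [ 0.001  0.913 -0.408]
 [-1.     0.001  0.   ]] [-0.75266031 -0.04972595  0.46288635  1.69311549  0.02176917  1.49245792
 -0.71255733]
turn [ 4.19e+01 -1.00e-02 -4.00e-02] shift [  27.7 -275.2  192.3]
```

Request:
servo_tool:
  commands:
    - [[10,0,0,28,-275,192,87],[20,0,0,28,-275,192,87],[30,0,0,28,-275,192,87],[42,0,0,28,-275,192,87],[42,0,0,28,-275,192,87]]

```text
time: 2.02
position: [0.547, -0.1954, 0.2817]
tool_rot: [0.894, 1.379, -0.892]
ft_force: [0.9, -0.2, 0.4]
grip_width: 1.0
```

Request:
servo_tool:
  commands:
    - [[0,0,0,0,-25,42,87],[0,0,0,0,-25,42,87]]

```text
time: 2.28
position: [0.5389, -0.2481, 0.2816]
tool_rot: [0.896, 1.377, -0.902]
ft_force: [0.8, -0.3, 0.4]
grip_width: 0.999
```

Run:
```python
from h import *
s,p,r=st();print(s['time'],p,r.as_matrix().round(3),s['joint_positions'])
c,im=snap('wrist','w1.png'); np.savez('w1.npz',f=c[0],cx=c[1],cy=c[2],T=c[3]); print(c[3].round(3))
for q in ([.5575,-.2236,.1217],[.61,-.193,.075]): print(proj(c,q))
```

```text
2.275 [ 0.53894735 -0.24810373  0.28155714] [[-0.002  0.916  0.402]
 [-0.003  0.402 -0.916]
 [-1.    -0.003  0.002]] [-0.31230899  0.22208578  0.82852756  1.53272129 -0.16073827  1.45880379
 -0.63496269]
[[ 0.402 -0.876 -0.266  0.612]
 [-0.916 -0.384 -0.12  -0.217]
 [ 0.003  0.292 -0.956  0.444]
 [ 0.     0.     0.     1.   ]]
[242.52099645 157.30848089]
[238.23056536 106.10621188]
```

View pics/w1.png

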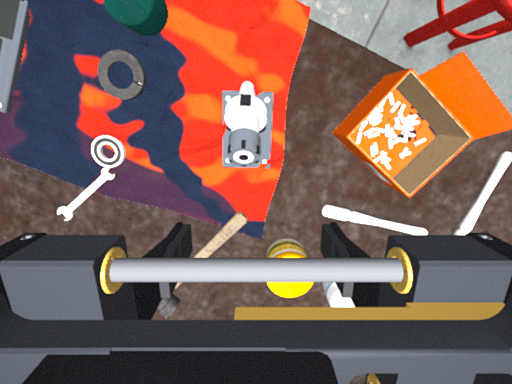

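The wrist view shows the cradle base with corners at about (222,91), (272,92), (271,166) and (222,168). The nut face is at (243,157), within 1 px of where I predicted it.

Run:
```python
from h import *
np.set_printoptions(precision=4,suppress=True)
d=np.load('w1.npz'); c=(float(d['f']),float(d['cx']),float(d['cy']),d['T'])
im=cv2.imread('pics/w1.png')
P=[plane(c,u,v,.01) for u,v in((222,91),(272,92),(271,166),(222,168))]
for a,b in((0,1),(1,2),(2,3),(3,0)): print(np.linalg.norm(P[a]-P[b]),np.degrees(np.arctan2(*(P[b]-P[a])[[1,0]])))
print(np.mean(P,0), plane(c,243,157,.1217))
cv2.imwrite('pics/w1c.png',cv2.resize(im[75:180,190:300],None,fx=5,fy=5,interpolation=cv2.INTER_CUBIC))
```

```text
0.07661479411560206 -67.35272960515586
0.11506377120034285 -156.1062866652392
0.08153161225757428 116.0456247594871
0.11989105245431805 21.562143133355875
[ 0.5805 -0.2157  0.01  ] [ 0.5581 -0.224   0.1217]
```

View pics/w1c.png

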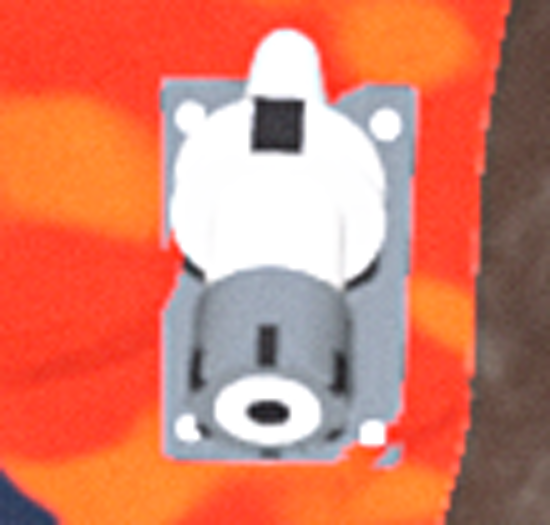

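Run:
```python
from h import *
np.set_printoptions(precision=4,suppress=True)
d=np.load('w1.npz'); c=(float(d['f']),float(d['cx']),float(d['cy']),d['T'])
q=lambda u,v,z: plane(c,190+u/5,75+v/5,z)
az=lambda a,b: np.degrees(np.arctan2(*(b-a)[[1,0]]))
for z,S in((.01,((163,80),(417,88),(402,462),(163,460))),(.012,((190,119),(386,124),(372,432),(188,427)))):
    P=[q(u,v,z) for u,v in S]; print(az(P[3],P[0]),az(P[2],P[1]),az(P[0],P[1])+90,az(P[3],P[2])+90,np.mean(P,0),np.linalg.norm(P[0]-P[1]),np.linalg.norm(P[0]-P[3]))
N=q(268,412,.1217)
for zz in(.034,.04): print(az(N,q(286,60,zz)))
F=q(279,190,.068); print('nut',N,F,az(N,F),np.linalg.norm((N-F)[:2]))
# check consistency: predicted axis for az 22,23,24
for a in(21,22,23,24,25):
    h=np.array([np.cos(np.radians(a)),np.sin(np.radians(a)),-1])/2**.5
    print(a,[((proj(c,N+h*t)-[190,75])*5).round(0) for t in(.0,.076,.11,.125)])
```

```text
21.59998621660535 22.356454098585633 22.030216864916085 23.187057675761906 [ 0.5805 -0.2165  0.01  ] 0.07788068691059177 0.11819946979970945
21.546714087191557 21.658887956471133 22.336306295544688 22.108214324675743 [ 0.5802 -0.2159  0.012 ] 0.060279801199466916 0.0954392827243451
21.926588680156712
21.805970367373096
nut [ 0.5579 -0.2248  0.1217] [ 0.6059 -0.2054  0.068 ] 22.100668119745844 0.05176034985719994
21 [array([268., 412.]), array([283., 183.]), array([289.,  94.]), array([291.,  57.])]
22 [array([268., 412.]), array([279., 182.]), array([284.,  94.]), array([286.,  57.])]
23 [array([268., 412.]), array([276., 182.]), array([279.,  94.]), array([280.,  57.])]
24 [array([268., 412.]), array([273., 182.]), array([274.,  94.]), array([275.,  57.])]
25 [array([268., 412.]), array([269., 182.]), array([270.,  94.]), array([270.,  57.])]
```

Run:
```python
from h import *
s,p,r=st();go([.508,-.2443,.176],tool(-68,45))
```

```text
turn [ 1.87 -0.77 45.06] shift [105.5 -29.2 -13.4]
```

Request:
servo_tool:
  commands:
    - [[0,0,10,10,-30,-13,87],[1,0,20,30,-30,-13,87],[2,-0.8,30,60,-30,-13,87],[2,-0.8,40,105,-29,-13,87],[2,-0.8,45,105,-29,-13,87]]

```text
time: 2.95
position: [0.5095, -0.239, 0.1762]
tool_rot: [1.318, 0.875, -0.307]
ft_force: [0.5, 1.5, -0.4]
grip_width: 0.997
```

Run:
```python
from h import *
s,p,r=st();print(s['time'],p,r.as_matrix().round(3),s['joint_positions'],s['ft_force'])
c,im=snap('wrist','w2.png'); np.savez('w2.npz',f=c[0],cx=c[1],cy=c[2],T=c[3]); print(c[3].round(3))
print(proj(c,[.558,-.2242,.1217]),proj(c,[.608,-.204,.068]))
go([.508,-.2443,.176],tool(-68,45))
```

```text
2.95 [ 0.50951664 -0.23899337  0.17615899] [[ 0.655  0.653  0.38 ]
 [ 0.272  0.266 -0.925]
 [-0.705  0.709 -0.003]] [-0.36408083 -0.07836896  1.19729753  2.17549238 -0.88780807  0.91372911
  0.19756108] [ 0.48013213  1.47210154 -0.37974971]
[[ 0.38  -0.814  0.438  0.455]
 [-0.925 -0.334  0.182 -0.263]
 [-0.002 -0.475 -0.88   0.347]
 [ 0.     0.     0.     1.   ]]
[260.02909254 204.03227975] [259.48513326 183.59136651]
turn [-0.1  -0.18 -0.2 ] shift [-2.   2.2  3.5]
```

View pics/w2.png

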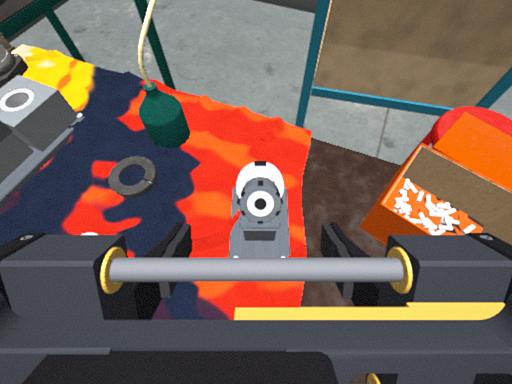

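The nut face appears at (261,204), against a prediction of (260,204). Next I'll advance along the axis in steps and watch joint 3.

Run:
```python
from h import *
go([.5803,-.2152,.0977],tool(-68,45))
```

```text
turn [-0.1  -0.18 -0.2 ] shift [108.5   1.6   4. ]
```

Request:
servo_tool:
  commands:
    - [[0,0,0,0,2,4,87],[0,0,0,15,2,4,87],[0,0,0,30,2,4,87]]

```text
time: 3.38
position: [0.5349, -0.2356, 0.1589]
tool_rot: [1.312, 0.879, -0.31]
ft_force: [0.5, 0.5, -0.4]
grip_width: 0.997
```

Run:
```python
from h import *
s,p,r=st();print(p,s['joint_positions'],s['ft_force'])
go([.5803,-.2152,.0977],tool(-68,45))
```

```text
[ 0.53488267 -0.23558208  0.15892247] [-0.35384336  0.07778161  1.19485112  2.15898268 -1.05780008  0.96180537
  0.30024222] [ 0.54686191  0.50440956 -0.41137303]
turn [ 0.34 -0.36  0.17] shift [78.5 -7.9 -1.4]
```

Request:
servo_tool:
  commands:
    - [[0,0,0,0,0,0,87],[0,0,0,0,0,0,87]]

```text
time: 3.62
position: [0.5329, -0.237, 0.1581]
tool_rot: [1.313, 0.878, -0.313]
ft_force: [-0.5, -0.4, -0.5]
grip_width: 1.002
```

Run:
```python
from h import *
s,p,r=st();print(p,s['joint_positions'],s['ft_force'])
go([.5803,-.2152,.0977],tool(-68,45))
```

```text
[ 0.53293266 -0.23700378  0.15813406] [-0.35340884  0.07564429  1.19819662  2.16170276 -1.05629822  0.96036601
  0.30141915] [-0.46505005 -0.44819501 -0.47810373]
turn [ 0.2  -0.23  0.19] shift [79.6 -5.6 -2.2]
```

Request:
servo_tool:
  commands:
    - [[0,0,0,10,-5.5,-2,87],[0,0,0,30,-5.5,-2,87],[0,0,0,45,-5.5,-2,87],[0,0,0,50,-5.5,-2,87],[0,0,0,50,-5.5,-2,87]]

```text
time: 4.25
position: [0.5603, -0.2237, 0.1183]
tool_rot: [1.315, 0.877, -0.314]
ft_force: [-0.3, -0.6, 0.1]
grip_width: 0.998
```

Run:
```python
from h import *
s,p,r=st();print(p,s['joint_positions'],s['ft_force'])
go([.5803,-.2152,.0977],tool(-68,45))
```

```text
[ 0.56032768 -0.22366876  0.11826061] [-0.29766897  0.24540988  1.12381139  2.17129014 -1.26592473  0.9897238
  0.42811187] [-0.2857448  -0.63055727  0.07349831]
turn [ 0.1  -0.19  0.16] shift [29.9  0.9 -0.3]
```

Request:
servo_tool:
  commands:
    - [[0,0,0,10,1,0,87],[0,0,0,20,1,0,87],[0,0,0,30,1,0,87],[0,0,0,30,1,0,87],[0,0,0,30,1,0,87]]

```text
time: 4.88
position: [0.5803, -0.2155, 0.097]
tool_rot: [1.315, 0.877, -0.315]
ft_force: [-0.0, 0.6, 0.2]
grip_width: 1.0
```

Run:
```python
from h import *
s,p,r=st();print(p,s['joint_positions'],s['ft_force'])
go([.5803,-.2152,.0977],tool(-68,45))
```

```text
[ 0.58028482 -0.21549515  0.09698982] [-0.27144876  0.32456585  1.0677253   2.16337677 -1.36231593  0.99200549
  0.4712853 ] [-0.04966655  0.56386953  0.17238265]
turn [ 0.07 -0.17  0.19] shift [-0.4  0.6 -0.3]
```

Close gently first, then firm up.

Request:
servo_tool:
  commands:
    - [[0,0,0,0,0,0,55],[0,0,0,0,0,0,30],[0,0,0,0,0,0,20],[0,0,0,0,0,0,20],[0,0,0,0,0,0,20]]
  newtons: 12

```text
time: 5.5
position: [0.5804, -0.2152, 0.0972]
tool_rot: [1.315, 0.877, -0.314]
ft_force: [0.3, -0.0, -0.7]
grip_width: 0.517
```

Request:
servo_tool:
  commands:
    - [[0,0,0,0,0,0,20],[0,0,0,0,0,0,20],[0,0,0,0,0,0,20],[0,0,0,0,0,0,20]]
  newtons: 45

```text
time: 6.0
position: [0.5801, -0.2142, 0.0972]
tool_rot: [1.316, 0.878, -0.312]
ft_force: [-4.8, 2.2, 3.8]
grip_width: 0.449
```

Request:
servo_tool:
  commands:
    - [[0,0,0,-5,5,0,20],[0,0,0,-15,15,0,20],[0,0,0,-30,30,0,20],[0,0,0,-50,50,0,20],[0,0,0,-50,50,0,20]]

```text
time: 6.62
position: [0.5816, -0.2165, 0.1701]
tool_rot: [1.315, 0.872, -0.313]
ft_force: [0.1, -0.0, -2.7]
grip_width: 0.445
```

Run:
```python
from h import *
s,p,r=st();print(p,s['joint_positions'],s['ft_force'],s['grip_width'])
Q=np.array([.55,-.15,.29]); go(Q,tool(-75))
```

```text
[ 0.58158335 -0.21654161  0.17014857] [-0.40908665  0.12246173  1.16581562  2.11317553 -1.10783488  0.93081637
  0.23643492] [ 0.1362995  -0.00980541 -2.74791033] 0.4447439322968502
turn [  6.81  -2.7  -44.98] shift [-87.8  81.9 -73.3]
```

Request:
servo_tool:
  commands:
    - [[1,0,-8,-25,25,-15,20],[2,-1,-17,-50,50,-30,20],[4,-1,-26,-70,70,-50,20],[6,-2,-36,-88,82,-73,20],[6.8,-2.7,-45,-88,82,-73,20]]

```text
time: 7.25
position: [0.5497, -0.148, 0.2919]
tool_rot: [1.093, 1.261, -0.859]
ft_force: [0.5, -2.1, -4.8]
grip_width: 0.446
```

Run:
```python
from h import *
s,p,r=st();print(p,r.as_matrix().round(3),s['joint_positions'],s['ft_force'],s['grip_width'])
go([.52,.10,.29],tool(-90))
```

```text
[ 0.54967178 -0.14804854  0.29192553] [[ 0.14   0.945  0.294]
 [ 0.073  0.286 -0.955]
 [-0.987  0.155 -0.029]] [-0.61752716  0.02037831  0.92939028  1.67846111 -0.13210394  1.34058302
 -0.94047326] [ 0.52080228 -2.14346673 -4.81142201] 0.44649097174131597
turn [16.95 -2.95 -8.63] shift [  15.8   42.7 -245.6]
```

Request:
servo_tool:
  commands:
    - [[4,-1,-4,5,10,-60,20],[8,-1.5,-8.6,10,20,-120,20],[12,-2,-8.6,14,30,-180,20],[17,-3,-8.6,16,43,-240,20],[17,-3,-8.6,16,43,-246,20]]

```text
time: 7.88
position: [0.5179, 0.1073, 0.2828]
tool_rot: [1.198, 1.218, -1.208]
ft_force: [-0.5, -0.3, -4.6]
grip_width: 0.45
```

Run:
```python
from h import *
s,p,r=st();print(p,r.as_matrix().round(3),s['joint_positions'],s['ft_force'],s['grip_width'])
go([.604,.182,.27],tool(-90))
```

```text
[0.51793567 0.10734622 0.28279129] [[-0.007  1.     0.01 ]
 [-0.001  0.01  -1.   ]
 [-1.    -0.007  0.001]] [-0.91470252  0.03495046  0.68397441  1.67228235 -0.02243177  1.4493852
 -1.78921476] [-0.45650613 -0.32438783 -4.55417002] 0.4496260705567415
turn [0.56 0.08 0.4 ] shift [ 12.1  86.9 -73.8]
```

Request:
servo_tool:
  commands:
    - [[0.5,0,0.4,5,8,-40,20],[0.5,0,0.4,12,13,-74,20],[0.5,0,0.4,12,13,-74,20],[0.5,0,0.4,12,13,-74,20]]

```text
time: 8.38
position: [0.533, 0.172, 0.2717]
tool_rot: [1.215, 1.198, -1.218]
ft_force: [1.2, -0.5, -3.9]
grip_width: 0.448
```

Run:
```python
from h import *
s,p,r=st();print(p,r.as_matrix().round(3),s['joint_positions'],s['ft_force'],s['grip_width'])
c,im=snap('wrist','w3.png'); np.savez('w3.npz',f=c[0],cx=c[1],cy=c[2],T=c[3])
print(proj(c,[.604,.182,.07]),c[3].round(4))
```

```text
[0.53298987 0.17201081 0.27174295] [[ 0.003  1.    -0.011]
 [-0.005 -0.011 -1.   ]
 [-1.     0.003  0.005]] [-0.95683949  0.11442776  0.65057581  1.62575716 -0.06410827  1.42378006
 -1.8820731 ] [ 1.15424251 -0.49123234 -3.86743555] 0.4484983596108387
[246.01102033 120.30155257] [[-0.0113 -0.958  -0.2866  0.612 ]
 [-0.9999  0.0126 -0.0026  0.1709]
 [ 0.0061  0.2865 -0.958   0.4344]
 [ 0.      0.      0.      1.    ]]
```

View pics/w3.png

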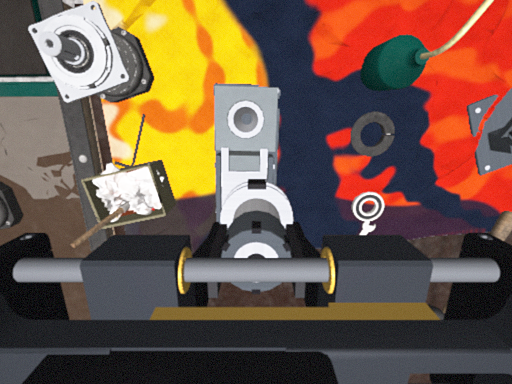

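The chuck is held upright with its nut face at about (256,258) and flange at about (256,205). The socket is free, at about (245,118).

Run:
```python
from h import *
np.set_printoptions(precision=4,suppress=True)
d=np.load('w3.npz'); c=(float(d['f']),float(d['cx']),float(d['cy']),d['T'])
im=cv2.imread('pics/w3.png'); g=cv2.cvtColor(im,cv2.COLOR_BGR2GRAY)
x0,y0,k=205,75,4
big=cv2.resize(g[y0:y0+220,x0:x0+110],None,fx=k,fy=k,interpolation=cv2.INTER_CUBIC)
for th in(190,210,230):
    cs,_=cv2.findContours((big>th).astype(np.uint8),cv2.RETR_LIST,cv2.CHAIN_APPROX_NONE)
    for q in cs:
        if len(q)>60:
            e=cv2.fitEllipse(q); u=(np.array(e[0])+.5)/k-.5+[x0,y0]
            print(th,len(q),u.round(1),np.array(e[1]).round(1)/k,plane(c,*u,.07)[:2])
s,p,r=st(); X=r.as_matrix()[:,0]; print(p)
for t in(-.034,.026,.042): print(t,proj(c,p+X*t))
# flange outline via row extents
for v in range(180,226,4): 
    w=np.where(g[v,210:310]>200)[0]; print(v,w.min()+210,w.max()+210) if len(w) else None
v=cv2.resize(im[75:295,190:320],None,fx=4,fy=4,interpolation=cv2.INTER_CUBIC)[:600]
cv2.imwrite('pics/w3c.png',cv2.resize(im[75:275,190:320],(520,800))[:600] if 0 else cv2.resize(im[75:275,190:320],None,fx=3,fy=3,interpolation=cv2.INTER_CUBIC))
```

```text
190 378 [255.6 250.6] [16.225 45.65 ] [0.4109 0.1715]
190 61 [273.9 188.4] [1.15  8.925] [0.5098 0.1442]
190 1584 [251.6 198.1] [ 63.3 102.5] [0.4956 0.1763]
190 595 [209.6 162.7] [10.875 91.05 ] [0.5479 0.2337]
190 287 [245.1 118.9] [24.875 25.775] [0.6057 0.1831]
190 427 [245.2 119.1] [35.975 37.15 ] [0.6056 0.183 ]
190 313 [241.1  79. ] [ 9.65 41.05] [0.6547 0.1872]
210 375 [255.6 250.8] [16.075 44.4  ] [0.4106 0.1716]
210 90 [206.9 189.7] [4.75 7.1 ] [0.5091 0.24  ]
210 62 [205.8 173.8] [2.8  5.45] [0.5322 0.2401]
210 1810 [252.9 202.5] [ 61.15 108.1 ] [0.4889 0.1745]
210 564 [210.9 169.2] [ 8.975 39.025] [0.5387 0.2324]
210 70 [211.2 139.3] [3.75  7.375] [0.5797 0.2296]
210 92 [212.1 130.7] [4.1 8. ] [0.591  0.2277]
210 293 [245.1 119. ] [25.35  26.325] [0.6057 0.1831]
210 414 [245.2 119.1] [35.325 36.55 ] [0.6056 0.183 ]
210 336 [243.8  79.7] [ 9.375 23.125] [0.6538 0.1837]
230 371 [255.7 250.8] [15.55 43.6 ] [0.4106 0.1715]
230 112 [240.4 186.1] [ 2.025 14.525] [0.5138 0.192 ]
230 140 [274.1 187.5] [ 2.925 17.   ] [0.511 0.144]
230 1754 [253.3 204.6] [ 60.3   112.075] [0.4857 0.174 ]
230 301 [245.1 119. ] [26.025 26.925] [0.6056 0.1832]
230 409 [245.2 119. ] [34.5 35.9] [0.6056 0.183 ]
[0.5333 0.1715 0.2723]
-0.034 [254.7957 263.8463]
0.026 [255.0073 221.0672]
0.042 [255.0449 213.4649]
180 210 247
184 210 271
188 210 277
192 222 282
196 222 285
200 222 287
204 222 289
208 222 290
212 221 291
216 220 292
220 220 292
224 227 285
```

View pics/w3c.png

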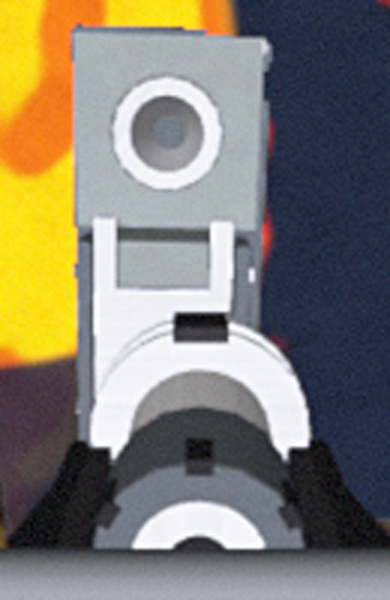

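Run:
```python
from h import *
np.set_printoptions(precision=4,suppress=True)
d=np.load('w3.npz'); c=(float(d['f']),float(d['cx']),float(d['cy']),d['T'])
s,p,r=st(); M=r.as_matrix(); X=M[:,0];Y=M[:,1];Z=M[:,2]
a=np.linspace(0,2*np.pi,200)
for n,t,rad in(('nutend',-.034,.02),('nutlow',-.004,.02),('flangetop',.026,.028),('flangebot',.042,.028)):
    q=np.array([proj(c,p+X*t+rad*(Y*np.cos(b)+Z*np.sin(b))) for b in a]); print(n,q.min(0),q.max(0), ((q.min(0)-[190,75])*3).round(),((q.max(0)-[190,75])*3).round())
go([.605,.183,.2],tool(-90))
```

```text
nutend [218.2975 230.4422] [291.2748 294.6796] [ 85. 466.] [304. 659.]
nutlow [224.4494 210.3651] [285.3757 265.6426] [103. 406.] [286. 572.]
flangetop [218.3832 185.756 ] [291.613 253.652] [ 85. 332.] [305. 536.]
flangebot [220.9965 180.4352] [289.0775 244.1168] [ 93. 316.] [297. 507.]
turn [-0.71  0.26 -0.22] shift [ 72.5  71.3 -12.7]
```

Request:
servo_tool:
  commands:
    - [[-0.7,0.3,-0.2,10,30,-6,20],[-0.7,0.3,-0.2,20,60,-13,20],[-0.7,0.3,-0.2,50,72,-13.5,20],[-0.7,0.3,-0.2,85,72,-13.5,20],[-0.7,0.3,-0.2,85,72,-13.5,20]]

```text
time: 9.05
position: [0.6039, 0.1837, 0.1855]
tool_rot: [1.207, 1.212, -1.213]
ft_force: [-0.4, -0.6, -4.2]
grip_width: 0.446
```

Request:
servo_tool:
  commands:
    - [[0,0,0,0,0,0,20]]

```text
time: 9.18
position: [0.6068, 0.1851, 0.1901]
tool_rot: [1.213, 1.209, -1.205]
ft_force: [0.6, -0.8, -4.2]
grip_width: 0.448
```

Run:
```python
from h import *
s,p,r=st();print(p,r.as_matrix().round(4),s['joint_positions'],s['ft_force'],s['grip_width'])
go([.6055,.184,.125],tool(-90))
```

```text
[0.60679521 0.18506049 0.19011323] [[ 3.9e-03  1.0e+00  7.0e-04]
 [ 2.7e-03  6.0e-04 -1.0e+00]
 [-1.0e+00  3.9e-03 -2.7e-03]] [-0.85897443  0.34397406  0.65829033  1.5633736  -0.21739974  1.30373075
 -1.74251146] [ 0.56253322 -0.8371701  -4.24831911] 0.44807307485996967
turn [ 0.04 -0.16 -0.22] shift [65.1 -1.5  1.2]
```

Request:
servo_tool:
  commands:
    - [[0,-0.2,-0.2,5,-1.4,1.1,20],[0,-0.2,-0.2,15,-1.4,1.1,20],[0,-0.2,-0.2,22,-1.4,1.1,20],[0,-0.2,-0.2,22,-1.4,1.1,20],[0,-0.2,-0.2,22,-1.4,1.1,20]]

```text
time: 9.8
position: [0.6048, 0.1846, 0.1667]
tool_rot: [1.206, 1.21, -1.21]
ft_force: [-0.1, 1.1, -3.7]
grip_width: 0.448
```

Run:
```python
from h import *
s,p,r=st();print(p,s['joint_positions'],s['ft_force'],s['grip_width'])
go([.6055,.184,.125],tool(-90))
cw,w=snap('wrist','w4.png');c,im=snap('scene','s4.png')
m=np.hstack([cv2.resize(w[60:260,180:330],(400,533),interpolation=cv2.INTER_CUBIC),cv2.resize(im[120:253,150:250],(400,532),interpolation=cv2.INTER_CUBIC)[:533] if 0 else cv2.resize(im[120:253,150:250],(400,533),interpolation=cv2.INTER_CUBIC)])
cv2.imwrite('pics/m4.png',m)
```

```text
[0.60479379 0.18463509 0.16666392] [-0.85635589  0.36108777  0.65273433  1.59179859 -0.22546348  1.26720895
 -1.73581674] [-0.07098213  1.05260966 -3.68065788] 0.4484886357498881
turn [0.1  0.09 0.06] shift [41.7  0.8  0.6]
```

View pics/m4.png

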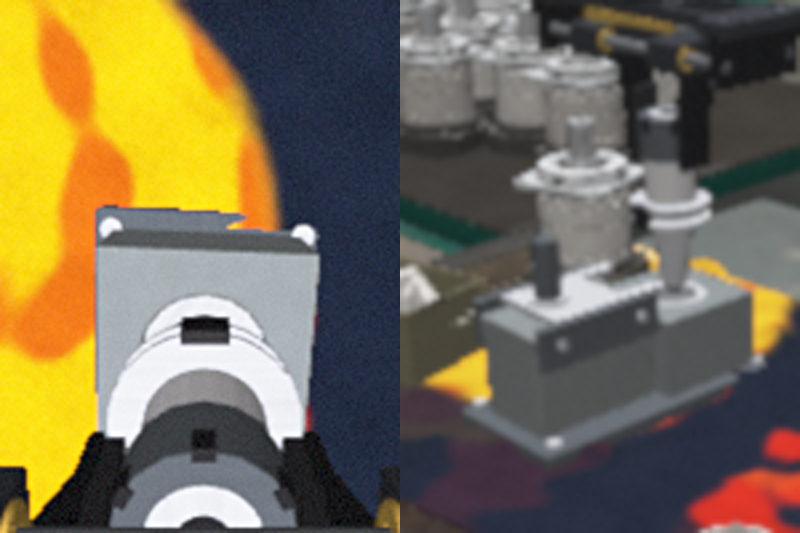

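The wrist half of the picture shows the flange in front of the socket ring. The scene half shows the upright taper tip centred over the mouth at about (683,290) in the montage. I'll lower slowly.

Request:
servo_tool:
  commands:
    - [[0,0,0,6,0.4,0.3,20],[0,0,0,12,0.4,0.3,20],[0,0,0,18,0.4,0.3,20],[0,0,0,24,0.4,0.3,20],[0,0,0,24,0.4,0.3,20]]

```text
time: 10.52
position: [0.6045, 0.1841, 0.1417]
tool_rot: [1.205, 1.21, -1.211]
ft_force: [-0.2, 0.8, -3.5]
grip_width: 0.448
```

Run:
```python
from h import *
s,p,r=st();print(p,s['ft_force'],s['torque'],s['grip_width'])
go([.6055,.184,.125],tool(-90))
```

```text
[0.60454046 0.18408534 0.14174216] [-0.19127317  0.78450486 -3.50468181] [-0.0463703   0.16761128  0.03726524] 0.44810719180914355
turn [0.09 0.13 0.15] shift [16.7  1.   0.1]
```

Request:
servo_tool:
  commands:
    - [[0,0,0.1,4,0.7,0,20],[0,0,0.1,9,0.7,0,20],[0,0,0.1,14,0.7,0,20],[0,0,0.1,18,0.7,0,20],[0,0,0.1,18,0.7,0,20]]

```text
time: 11.15
position: [0.6054, 0.1841, 0.1241]
tool_rot: [1.206, 1.209, -1.209]
ft_force: [-0.4, -1.1, -3.9]
grip_width: 0.45
```

Run:
```python
from h import *
s,p,r=st();print(p,s['ft_force'],s['torque'],s['grip_width'])
go([.6055,.184,.112],tool(-90))
```

```text
[0.60540755 0.18409925 0.12406928] [-0.36534593 -1.07074103 -3.94823193] [-0.0946194   0.19573301 -0.05860937] 0.450093433857658
turn [0.09 0.11 0.02] shift [12.1  0.1  0.1]
```

Request:
servo_tool:
  commands:
    - [[0,0,0,3,0,0,20],[0,0,0,6,0,0,20],[0,0,0,9,0,0,20],[0,0,0,9,0,0,20]]

```text
time: 11.65
position: [0.6054, 0.1844, 0.1152]
tool_rot: [1.207, 1.209, -1.209]
ft_force: [0.3, 0.6, -3.7]
grip_width: 0.449
```

Run:
```python
from h import *
s,p,r=st();print(p,s['ft_force'],s['torque'],s['grip_width'])
go([.6055,.184,.112],tool(-90))
```

```text
[0.60539604 0.18440001 0.11519014] [ 0.31560232  0.58800069 -3.71634078] [0.12878829 0.28550111 0.00755014] 0.44881776264592993
turn [0.1  0.09 0.02] shift [3.2 0.1 0.4]
```

No side force so far. I'll press down in small steps until it touches.

Request:
servo_tool:
  commands:
    - [[0,0,0,1.5,0,0,20],[0,0,0,3,0,0,20],[0,0,0,3,0,0,20]]

```text
time: 12.02
position: [0.6056, 0.1844, 0.1129]
tool_rot: [1.207, 1.209, -1.208]
ft_force: [-3.4, 0.4, -1.3]
grip_width: 0.453
```

Request:
servo_tool:
  commands:
    - [[0,0,0,1.5,0,0,20],[0,0,0,1.5,0,0,20]]

```text
time: 12.28
position: [0.6057, 0.1844, 0.1128]
tool_rot: [1.208, 1.21, -1.208]
ft_force: [-5.5, -0.0, 7.2]
grip_width: 0.453
```

Run:
```python
from h import *
s,p,r=st();print(p,s['ft_force'],s['torque'],s['grip_width'])
```

```text
[0.60565884 0.184393   0.11278298] [-5.52458103 -0.03312816  7.15106087] [0.04902396 1.53646144 0.04776559] 0.4529899368511037
```

Request:
servo_tool:
  commands:
    - [[0,0,0,-1,-0.7,0,20],[0,0,0,-1,-0.7,0,20],[0,0,0,-1,-0.7,0,20]]
  newtons: 4

```text
time: 12.65
position: [0.6055, 0.1842, 0.1126]
tool_rot: [1.208, 1.208, -1.208]
ft_force: [-0.8, -0.2, 2.1]
grip_width: 0.454
```

Request:
servo_tool:
  commands:
    - [[0,0,0,0,0,0,44],[0,0,0,0,0,0,60],[0,0,0,0,0,0,75],[0,0,0,0,0,0,75]]

```text
time: 13.15
position: [0.6051, 0.1841, 0.112]
tool_rot: [1.207, 1.208, -1.209]
ft_force: [-0.3, 0.1, 0.2]
grip_width: 0.761
```

Run:
```python
from h import *
s,p,r=st();print(p,s['ft_force'],s['torque'],s['grip_width'])
c,im=snap('scene','s5.png');cw,w=snap('wrist','w5.png')
m=np.hstack([cv2.resize(w[100:300,180:330],(400,533),interpolation=cv2.INTER_CUBIC),cv2.resize(im[150:230,175:235],(400,533),interpolation=cv2.INTER_CUBIC)])
cv2.imwrite('pics/m5.png',m)
```

```text
[0.6050999  0.18406787 0.11199287] [-0.33403549  0.11353254  0.23540783] [-0.10117009  0.23844944 -0.00979862] 0.7605083486817625
```

View pics/m5.png

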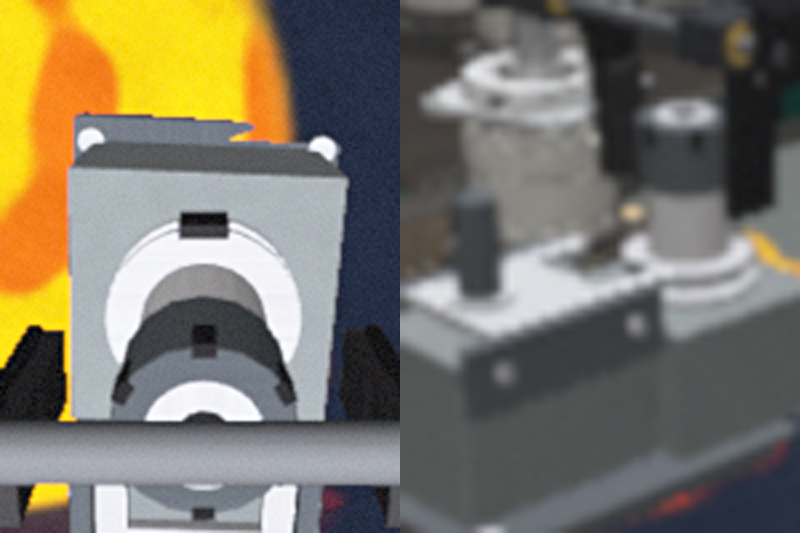

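The chuck is standing upright with its flange flush on the block, and the jaws are clear at about (30,440) and (370,430) in the left half. Next I'll go up, back over the knob, and down.

Request:
servo_tool:
  commands:
    - [[0,0,0,-15,0,0,75],[0,0,0,-45,0,0,75],[0,0,0,-90,0,0,75],[0,0,0,-90,0,0,75]]

```text
time: 13.75
position: [0.6079, 0.1846, 0.2076]
tool_rot: [1.214, 1.205, -1.201]
ft_force: [-0.7, -0.2, -0.6]
grip_width: 0.862
```

Request:
servo_tool:
  commands:
    - [[0,0,0,0,-50,0,75],[0,0,0,0,-108,0,75],[0,0,0,0,-108,0,75],[0,0,0,0,-108,0,75]]

```text
time: 14.25
position: [0.4975, 0.1844, 0.2027]
tool_rot: [1.208, 1.208, -1.207]
ft_force: [0.4, -0.7, 0.4]
grip_width: 0.861
```

Run:
```python
from h import *
s,p,r=st();print(p,s['joint_positions'],s['ft_force'],s['grip_width'])
go([.4968,.1845,.150],tool(-90)); go([.4968,.1845,.103],tool(-90))
cw,w=snap('wrist','w6.png'); print(proj(cw,[.4968,.1845,.138]),proj(cw,[.6055,.183,.146]))
```

```text
[0.49753373 0.18442796 0.20274124] [-1.0273558   0.07643399  0.65748139  1.7970712  -0.0476532   1.28267091
 -1.92666671] [ 0.40364476 -0.68361039  0.36998945] 0.8612838785572895
turn [ 0.11  0.02 -0.11] shift [52.7 -0.8 -0.1]
turn [ 0.11  0.02 -0.11] shift [99.7 -0.9 -0.1]
[254.48820297 205.44781897] [256.4416684   74.16604381]
```

View pics/w6.png

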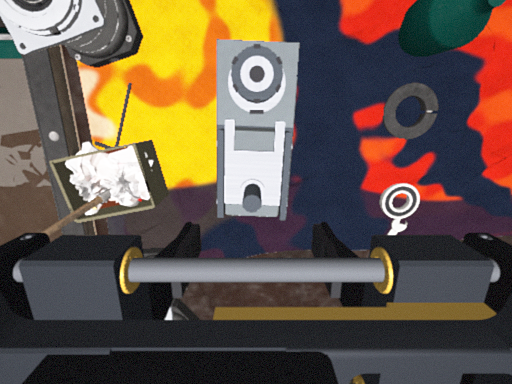

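Knob top seen at (252,203) and nut face at (257,73). The chuck is where it was predicted, and the knob is about 1.5 mm further to +y.

Request:
servo_tool:
  commands:
    - [[0,0,0,30,0.5,-1.5,65],[0,0,0,60,0.5,-1.5,65],[0,0,0,85,0.5,-1.5,65],[0,0,0,98,0.5,-1.5,65],[0,0,0,98,0.5,-1.5,65]]

```text
time: 14.92
position: [0.4979, 0.1849, 0.1034]
tool_rot: [1.206, 1.207, -1.211]
ft_force: [-0.2, 0.0, 0.5]
grip_width: 0.751
```

Request:
servo_tool:
  commands:
    - [[0,0,0,0,0,0,40],[0,0,0,0,0,0,20],[0,0,0,0,0,0,5],[0,0,0,0,0,0,5],[0,0,0,0,0,0,5]]
  newtons: 12

```text
time: 15.55
position: [0.4975, 0.1857, 0.1042]
tool_rot: [1.208, 1.209, -1.208]
ft_force: [1.0, 7.3, -1.4]
grip_width: 0.263
```

Run:
```python
from h import *
s,p,r=st();print(p,s['joint_positions'],s['ft_force'],s['grip_width']*87)
```

```text
[0.49754706 0.18573873 0.10417374] [-1.00118779  0.18235113  0.65366136  1.91065961 -0.12358194  1.08847241
 -1.86732768] [ 0.95932362  7.2756098  -1.44849117] 22.907252504713128
```

Request:
servo_tool:
  commands:
    - [[0,0,0,0,0,-1,5],[0,0,0,0,0,-1,5],[0,0,0,0,0,-1,5]]

```text
time: 15.92
position: [0.4975, 0.1884, 0.1042]
tool_rot: [1.208, 1.21, -1.206]
ft_force: [0.9, 4.8, -1.6]
grip_width: 0.2
```

Request:
servo_tool:
  commands:
    - [[0,0,0,0,5,0,5],[0,0,0,0,12,0,5],[0,0,0,0,20,0.4,5],[0,0,0,0,20,0.4,5]]

```text
time: 16.42
position: [0.5183, 0.1876, 0.1042]
tool_rot: [1.208, 1.209, -1.206]
ft_force: [1.5, 5.3, -1.7]
grip_width: 0.2
```

Run:
```python
from h import *
s,p,r=st();print(p,s['ft_force'],s['torque'],s['grip_width']*87)
```

```text
[0.51833318 0.18760048 0.10419418] [ 1.45788032  5.30037431 -1.67956151] [ 1.22632313 -0.07292652 -0.02096365] 17.409944988445194
```

Request:
servo_tool:
  commands:
    - [[0,0,0,0,8,0.3,5],[0,0,0,0,16,0.6,5],[0,0,0,0,21,0.8,5],[0,0,0,0,23,0.9,5],[0,0,0,0,23,0.9,5]]

```text
time: 17.05
position: [0.5407, 0.1868, 0.1042]
tool_rot: [1.208, 1.21, -1.207]
ft_force: [-0.5, 5.0, 1.5]
grip_width: 0.205
```

Request:
servo_tool:
  commands:
    - [[0,0,0,0,1.5,0,5],[0,0,0,0,3,0,5],[0,0,0,0,3,0,5]]

```text
time: 17.42
position: [0.5423, 0.1867, 0.1042]
tool_rot: [1.206, 1.212, -1.209]
ft_force: [-3.9, 5.2, 3.4]
grip_width: 0.198
```

Request:
servo_tool:
  commands:
    - [[0,0,0,0,2,0,5],[0,0,0,0,3,0,5],[0,0,0,0,3,0,5]]
  newtons: 25

```text
time: 17.8
position: [0.5423, 0.1867, 0.1041]
tool_rot: [1.202, 1.217, -1.214]
ft_force: [-12.9, 3.5, 11.0]
grip_width: 0.199
```

Request:
servo_tool:
  commands:
    - [[0,0,0,0,2,0,5],[0,0,0,0,2,0,5]]

```text
time: 18.05
position: [0.5424, 0.1867, 0.1041]
tool_rot: [1.2, 1.22, -1.217]
ft_force: [-17.8, 2.6, 15.0]
grip_width: 0.197
```

The knob is hard against the stop at x = 0.5424 (predicted home 0.5435). I'll take off the load, open, and lift away.

Request:
servo_tool:
  commands:
    - [[0,0,0,0,-3,0,5],[0,0,0,0,-3.5,0,20],[0,0,0,0,-3.5,0,50],[0,0,0,0,-3.5,0,50],[0,0,0,0,-3.5,0,60]]

```text
time: 18.68
position: [0.5455, 0.1843, 0.104]
tool_rot: [1.207, 1.207, -1.209]
ft_force: [-0.1, 0.0, -0.1]
grip_width: 0.483
```

Request:
servo_tool:
  commands:
    - [[0,0,0,-15,0,0,60],[0,0,0,-50,0,0,60],[0,0,0,-90,-10,0,60],[0,0,0,-110,-50,0,60],[0,0,0,-110,-60,0,60]]

```text
time: 19.3
position: [0.4849, 0.1859, 0.2167]
tool_rot: [1.211, 1.209, -1.204]
ft_force: [0.7, -0.1, -0.1]
grip_width: 0.691
```

Run:
```python
from h import *
s,p,r=st();print(p,s['ft_force'],s['grip_width'])
cw,w=snap('wrist','w7.png');c,im=snap('scene','s7.png')
m=np.hstack([cv2.resize(w[60:260,180:330],(400,533),interpolation=cv2.INTER_CUBIC),cv2.resize(im[150:230,175:235],(400,533),interpolation=cv2.INTER_CUBIC)])
cv2.imwrite('pics/m7.png',m); print(proj(cw,[.5424,.1867,.138]),proj(cw,[.4924,.1885,.138]),proj(cw,[.6055,.183,.146]))
```

```text
[0.48491976 0.18588851 0.21669956] [ 0.72200905 -0.08528103 -0.13664721] 0.6911045353304286
[254.00919681 139.00153498] [252.10149859 192.48612837] [258.57577151  59.65114064]
```

View pics/m7.png

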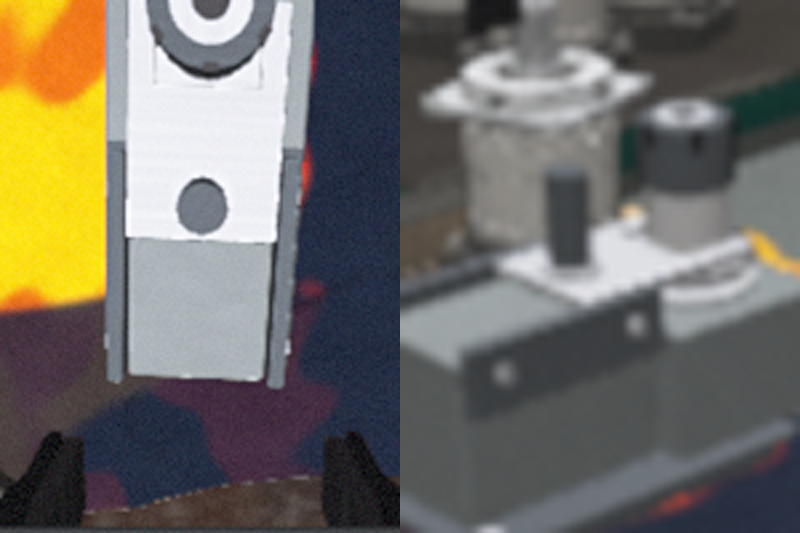

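The knob is at (256,137); fully home predicts (254,139) and fully withdrawn (252,192). The fork is over the flange, the chuck is upright, and the gripper is clear.

```bash
python3 -c "
from h import *
close_job()"
```

```text
the job is handed in; nothing more can be done
```

The chuck is standing upright in the fixture with the keeper slid home over its flange, and I have handed the job in. No verdict is reported.

- **Pick:** I gripped the chuck on its nut along its 45° axis. I then lifted it out of the cradle, turned it upright and carried it to the socket.
- **Seating:** I lowered it slowly and felt light contact (about 7 N) at tool height 0.1128 m, where 0.112 m was expected. It was released there, and the picture afterwards showed the flange flush on the block.
- **Locking:** I gripped the knob and slid the keeper about 45 mm to a hard stop, with about 18 N horizontally. The stop came at x = 0.5424 m, against about 0.5435 m predicted for home.
- **Last check:** The final picture showed the knob within about 3 px of its home position, the fork over the flange and the chuck upright. The gripper was clear and the force near zero, at about 19 s of the 50 s allowed. I did not take a picture of the oil can after the moves, but the arm stayed away from it.
- **Disagreement:** The knob was about 2–4 mm further to the left (+y) than I measured. I corrected for this during the grip.

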